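Sort sealed core pots by weight

ROBOT

A 6-joint arm with a two-finger parallel gripper is mounted at the origin on the work surface. World frame = base frame: x ahead of the robot, y to its left, z up, the work surface at z = 0. Lengths are in m, angles in rad, forces in N, time in s.
With the tool pointing down it reaches from about 0.25 to 0.725 m from the base axis. Payload 4 kg.
Tool frame: the origin (TCP) lies between the finger pads; the fingertips stand 14 mm ahead of it and the grasp point (between the pads) lies 5 mm behind it; z points along the fingers, y is the line along which they close (so a half turn about z gives the same grasp; the last joint's range is limited). The gripper opens to 85 mm and grips with 20 to 120 N. Pads are 22 mm wide; open, the fingers measure 114 mm over their backs; the gripper's body (76 mm by 85 mm) begins 54 mm behind the grasp point. The pads swing forward as they close: fully open they stand 13 mm farther back than shut.
Start: joints at [0, 0.241, 0.005, 1.335, 0, 1.571], TCP at [0.5, -0, 0.223] pointing down, gripper open.
Joint ranges: [-2.72, 2.72], [-1.05, 1.87], [-1.09, 1.28], [-1.99, 2.15], [-1.42, 1.44], [-3.14, 3.14]. Speed limits (rad/s): [2.79, 2.79, 3.14, 3.14, 3.14, 3.14].

INTERFACE

Orientations are given as [roll, pitch, yaw] about the fixed x, y, z axes, in that order (R = Rz(yaw) Ry(pitch) Rx(roll)).
In Python, from bench import robot gives the robot as it stands.
- The arm moves only by the tool send_rows, never from a script. Its argument "increments" is a list that holds one entry, the list of rows, each a list of 5 numbers: the shift along the world's x, y, z in mm, then the turn about the world's z in rad, then the opening, from 0 (shut) to 1 (fully open). A call has 1 to 10 rows; each row shifts and turns the commanded pose from where the row before left it; what a row does not reach is not made up. A row lasts 1/10 s, in which the tool goes at most 50 mm and 8.59 degrees, less where a joint would pass 70% of its speed; a pose out of reach is approached as far as the arm can. A call with a gripper value outside its range is refused whole. The fingers move at their own pace and stop on an object; the grip force is fixed at half the most. Time passes only in rows, so rows that do not move let the fingers close. It gives the time, the measured TCP pose, the force, the opening and the grip force at its end, in the units of the state.
- robot.get_obs(): the state, without advancing time (a new reading comes with each control period).
- robot.get_image(name): name is "scene" or "side" or "wrist"; returns a dict with "img" (420x560x3 uint8, red, green, blue), "range_z" (420x560 float32, m along the optical axis (not along the pixel's ray), 0 where there is no reading), "vertical_fov" (degrees; the focal length in pixels is half the picture's height over the tangent of half this angle, whatever the lens; pixels are square), "cx", "cy" (the principal point, pixels), "origin" and "rotation" of the camera in the world; the wrist camera has in their place "T_tool_cam" (4x4, takes a point from camera to tool coordinates, whose origin is the TCP and whose axes are the flange's). Camera axes: x right, y down, z forward; pixel columns grow to the right and rows downward; lengths in m; the calibration is good to about 2 mm. A picture is of the moment at which its call begins: read the wrist's pose just before it.
- robot.job_done(): hands the job in; it is judged then, once.
Trained networks look in the newest picture that a camera, given by its name, has taken for a name from the list of things; names that differ only in an ending like _2 or _b are one class to them, and where a whole thing is asked for, a point or a joint stands for the part that bears it (a point fixed in the world has none). Each returns a list of dicts, best first, with "score" (0 to 1); they miss things now and then, are a little off and sometimes report something else, mostly with a low value. They report only what shows in the picture. A call takes as long as a camera call. They do not tell look-alikes from the thing itself.
- robot.search_frame(camera, name): "location" ([x, y, z] in m, in the coordinates of the camera as it stood for that picture, good to about 4 mm: the middle of the surface that is visible of it).
- robot.tip_of(camera, name): "location" ([x, y, z] in m, in the coordinates of the camera as it stood for that picture, good to about 4 mm: a listed point, or the origin of a listed thing).
The state is a dict: "time": time; "joints": joint angles; "joint_velocities": joint speeds; "tau": joint torques, N m; "tool_pos": TCP position; "tool_rot": TCP orientation; "contact_force": force on the tool from outside, world axes, zero at the start; "moment": the same for the moment, N m; "finger_gap": opening from 0.0 (shut) to 1.0 (fully open); "grip_force": force on a finger pad.
Only numpy, scipy, OpenCV 4.12 (cv2) and the standard library are available. Lean on these libraries where they do the work, as an engineer would, in place of code of your own. Each camera call takes 0.05 s, during which the arm holds its last target. There are 200 camera calls.

TASK

The four capped sample pots leaning in the steel rack look alike, but some hold a heavy iron-ore core and the others only a light foam insert. Lift each pot out, feel from its weight whether it is full or empty, and stand the full ones upright in the white tray and the empty ones upright in the blue tray. Set them down rather than dropping them, never lay a pot on its side, and leave everything else on the bench where it is.

Things in the scene. Friction and masses are not known exactly. Their poses are not given: they have to be found in the camera images.
- rack: steel bench rack, fixed, 310 mm long along its y. Origin: bench level, middle; front (robot side) is -x, z up. Four pots in a front row along y, 80 mm apart, lean 25 degrees out to the front (-x), each through a slanted hole plate that holds its lowest 25 mm with 2 to 3 mm of play; they come out along their own axis. Nothing else of the front row is higher than the hole plate
- deck_edge (a point): middle of the front edge of the rack's flat top deck, which lies above and behind the pots: at x = -26 mm in the rack's frame, its underside, 165 mm above the bench (lip to 178 mm); the deck is 310 mm long and reaches back to x = 102 mm. It leaves no room for a gripper straight above a pot: it must lean with the pot. Deck uprights at y = +-151 mm, x = 16 mm and behind
- slot1 (a point): seat 1 of the rack: centre of a standing pot's underside, at x = -22.5 mm, y = -120 mm, 29 mm above the bench in the rack's frame; axes as the rack's (upright, not leaning)
- slot2 (a point): seat 2 of the rack: centre of a standing pot's underside, at x = -22.5 mm, y = -40 mm, 29 mm above the bench in the rack's frame; axes as the rack's (upright, not leaning)
- slot3 (a point): seat 3 of the rack: centre of a standing pot's underside, at x = -22.5 mm, y = 40 mm, 29 mm above the bench in the rack's frame; axes as the rack's (upright, not leaning)
- slot4 (a point): seat 4 of the rack: centre of a standing pot's underside, at x = -22.5 mm, y = 120 mm, 29 mm above the bench in the rack's frame; axes as the rack's (upright, not leaning)
- pot_a: one of four identical sealed pots: 44 mm diameter, 80 mm tall, cream plastic, dark red cap (top 17 mm, same diameter). Origin: centre of underside; z: its axis, towards the cap. Empty (foam insert only) it weighs 42 g in all; full (iron-ore core inside) 245 to 332 g. How many are full is not told. Stiff wall: grip 25 to 40 N. Starts in any slot of the rack
- pot_b: one of four identical sealed pots: 44 mm diameter, 80 mm tall, cream plastic, dark red cap (top 17 mm, same diameter). Origin: centre of underside; z: its axis, towards the cap. Empty (foam insert only) it weighs 42 g in all; full (iron-ore core inside) 245 to 332 g. How many are full is not told. Stiff wall: grip 25 to 40 N. Starts in any slot of the rack
- pot_c: one of four identical sealed pots: 44 mm diameter, 80 mm tall, cream plastic, dark red cap (top 17 mm, same diameter). Origin: centre of underside; z: its axis, towards the cap. Empty (foam insert only) it weighs 42 g in all; full (iron-ore core inside) 245 to 332 g. How many are full is not told. Stiff wall: grip 25 to 40 N. Starts in any slot of the rack
- pot_d: one of four identical sealed pots: 44 mm diameter, 80 mm tall, cream plastic, dark red cap (top 17 mm, same diameter). Origin: centre of underside; z: its axis, towards the cap. Empty (foam insert only) it weighs 42 g in all; full (iron-ore core inside) 245 to 332 g. How many are full is not told. Stiff wall: grip 25 to 40 N. Starts in any slot of the rack
- tray_full: WHITE shallow open tray, fixed, for the full pots: 190 x 190 mm outside, 22 mm high, walls and floor 4 mm. Origin: centre of its underside, x and y along its sides (it may stand to the left or right of the robot)
- tray_empty: BLUE shallow open tray, fixed, for the empty pots: same sizes and frame as the white one, on the other side
- cork_jar: bystander: glass jar of soil with a cork, 66 mm diameter, 95 mm tall, behind the left tray; origin centre of underside
- deck_jar: bystander: small glass jar with cork, 54 mm diameter, 70 mm tall, standing on the rack's deck; origin centre of underside
- wash_bottle: bystander: white wash bottle with blue label, 70 mm diameter, 190 mm tall to the top of its spout, behind the right tray; origin centre of underside
- bulb: bystander: dark red rubber pipette bulb, 56 mm diameter, 68 mm tall, standing on the bench in front; origin centre of underside
- bare_core: bystander: a bare dark red-brown ore core, 32 mm diameter, 62 mm tall, standing on the bench in front; origin centre of underside
- spatula: bystander: spatula 170 mm long, 19 mm wide, steel blade and black handle, lying flat on the bench in front of the rack, along its own x; origin at its middle
Mind the look-alikes: they are no part of the job. What is shaped like the pot_a but green or purple is not meant.

How it is judged:
By the outcome, as a careful person would: the job done as asked, in the order asked, and still so for the second after the job is handed in, with the robot touching nothing.
It also fails if it takes over 72 s, if anything falls off the work surface, if the arm or the gripper's body presses on something with over 40 N, if the wrist force passes 120 N, or if a joint passes its speed limit or range.

## Working session

There is one attempt and no reset: what is moved stays moved. The work goes in short steps, Python scripts to look and compute and a tool call to move; the robot and the scene stay as the last step left them, time stands still between calls to the robot, and variables do not carry over. Pictures are saved under pics/ and viewed, at most 10 in all, crops included, and the job is handed in when it is done.

Besides the shell and the picture viewer there is one more tool, called after "Emit:" in YAML: its name, and indented under it one key for each argument. send_rows: Moves the arm, as the interface text tells. Its arguments: {"type":"object","properties":{"increments":{"type":"array"}},"required":["increments"]}

```bash
mkdir -p pics
cat > h.py <<'E'
import numpy as np, cv2
from bench import robot
from scipy.spatial.transform import Rotation as R
def snap(c,f=None):
    T=np.eye(4); o=robot.get_obs()
    T[:3,:3]=R.from_euler('xyz',o['tool_rot']).as_matrix(); T[:3,3]=o['tool_pos']
    im=robot.get_image(c)
    if c=='wrist': W=T@im['T_tool_cam']
    else:
        W=np.eye(4); W[:3,:3]=im['rotation']; W[:3,3]=im['origin']
    if f: cv2.imwrite(f,im['img'][:,:,::-1])
    return im,W
def px(im,p):
    f=im['img'].shape[0]/2/np.tan(np.radians(im['vertical_fov'])/2)
    return [round(float(im['cx']+f*p[0]/p[2])),round(float(im['cy']+f*p[1]/p[2]))]
def cloud(im,W):
    f=im['img'].shape[0]/2/np.tan(np.radians(im['vertical_fov'])/2)
    v,u=np.mgrid[:im['img'].shape[0],:im['img'].shape[1]]; z=im['range_z']
    P=np.stack([(u-im['cx'])/f*z,(v-im['cy'])/f*z,z],-1)@W[:3,:3].T+W[:3,3]
    P[z==0]=np.nan
    return P
def find(c,names,im,W,fn='tip_of'):
    for n in names:
        for d in getattr(robot,fn)(c,n)[:4]:
            p=np.array(d['location']); print(c,n,round(d['score'],2),px(im,p),np.round((W[:3,:3]@p+W[:3,3])*1000,0))
E
python3 - <<'E'
from h import *
o=robot.get_obs(); print({k:np.round(v,3).tolist() for k,v in o.items()})
for c in ('scene','side'):
    im,W=snap(c,f'pics/{c}0.png'); print(c,W.round(3).tolist())
    find(c,['rack','deck_edge','slot1','slot4','pot_a','tray_full','tray_empty'],im,W)
E
```

```text
{'time': 0.0, 'joints': [-0.0, 0.241, 0.004, 1.335, 0.0, 1.571], 'joint_velocities': [0.0, -0.001, -0.002, -0.002, -0.0, 0.001], 'tau': [0.001, -37.232, 25.241, 0.017, 0.0, 0.0], 'tool_pos': [0.499, 0.0, 0.222], 'tool_rot': [-3.139, -0.0, 1.571], 'contact_force': [-0.052, -0.436, 0.623], 'moment': [-0.039, 0.02, -0.031], 'grip_force': 0.0, 'finger_gap': 1.0}
scene [[-2.849, 0.008, 0.885, 0.786], [-2.849, 0.008, 0.885, -0.222], [-2.849, 0.008, 0.885, 1.275], [0.0, 0.0, 0.0, 1.0]]
scene rack 0.69 [308, 273] [1713.  706. 2203.]
scene deck_edge 0.64 [305, 254] [1629.  621. 2118.]
scene deck_edge 0.18 [294, 274] [1798.  790. 2287.]
scene slot1 0.93 [333, 233] [1522.  514. 2012.]
scene slot1 0.79 [295, 274] [1797.  789. 2286.]
scene slot1 0.74 [314, 256] [1659.  652. 2149.]
scene slot1 0.59 [275, 300] [1929.  921. 2418.]
scene slot4 0.93 [333, 233] [1522.  514. 2012.]
scene slot4 0.79 [295, 274] [1797.  789. 2286.]
scene slot4 0.74 [314, 256] [1659.  652. 2149.]
scene slot4 0.59 [275, 300] [1929.  921. 2418.]
scene pot_a 0.82 [180, 230] [2742. 1735. 3232.]
scene pot_a 0.73 [274, 299] [1940
[... 712 characters left out ...]
 0.71 [342, 244] [ -549. -1577.    22.]
side slot1 0.59 [363, 266] [ -621. -1649.   -50.]
side slot4 0.75 [309, 213] [ -421. -1449.   150.]
side slot4 0.74 [324, 228] [ -479. -1508.    92.]
side slot4 0.71 [342, 244] [ -549. -1577.    22.]
side slot4 0.59 [363, 266] [ -621. -1649.   -50.]
side pot_a 0.87 [363, 265] [ -621. -1650.   -50.]
side pot_a 0.66 [325, 230] [ -485. -1514.    86.]
side pot_a 0.66 [212, 376] [ 164. -865.  734.]
side pot_a 0.63 [308, 212] [ -418. -1446.   153.]
side tray_full 0.96 [224, 188] [  70. -958.  641.]
side tray_full 0.63 [335, 191] [ -475. -1504.    95.]
side tray_empty 0.7 [337, 363] [ -370. -1398.   201.]
side tray_empty 0.23 [344, 243] [ -560. -1588.    11.]
```

```bash
python3 -c "
import cv2,numpy as np
a=[cv2.imread(f'pics/{c}0.png') for c in('scene','side')]
cv2.imwrite('pics/both0.png',cv2.resize(np.vstack(a),(448*1,672))[:600]) if 0 else None"; ls pics
```

```text
scene0.png
side0.png
```

View pics/scene0.png

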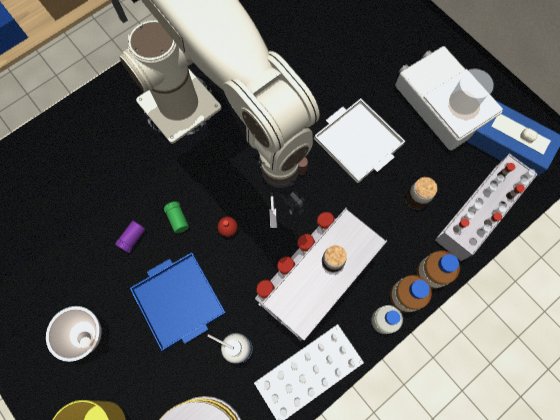

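View pics/side0.png

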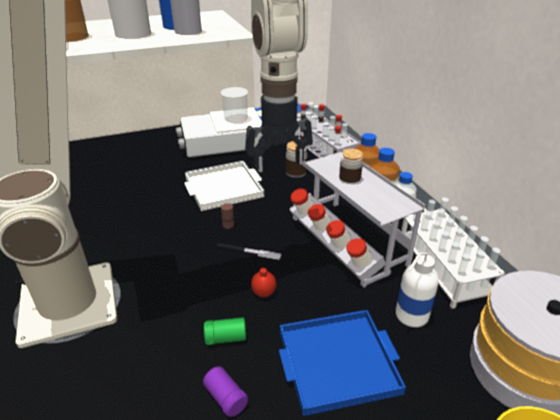

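The scene view shows the four red-capped pots at about (326,220), (305,242), (286,265) and (265,289), in a yawed rack. The white tray is at (360,140) and the blue one at (178,300). The green and purple cylinders lie apart at (176,217) and (130,236). The camera "rotation" is roll, pitch and yaw, so I'll correct that and recompute.

```bash
sed -i "s/W\[:3,:3\]=im\['rotation'\]/W[:3,:3]=R.from_euler('xyz',im['rotation']).as_matrix()/" h.py
python3 - <<'E'
from h import *
for c in ('scene','side'):
    im,W=snap(c)
    find(c,['rack','deck_edge','slot1','pot_a','tray_full','tray_empty','deck_jar','cork_jar','wash_bottle','bulb','bare_core','spatula'],im,W)
    P=cloud(im,W); hsv=cv2.cvtColor(im['img'],cv2.COLOR_RGB2HSV)
    ok=np.isfinite(P[...,2])&(P[...,0]<.9)&(P[...,0]>.2)
    for n,m in (('blue',(abs(hsv[...,0].astype(int)-110)<12)&(hsv[...,1]>120)&(P[...,2]<.04)&(P[...,2]>.003)),('white',(hsv[...,1]<50)&(hsv[...,2]>110)&(P[...,2]<.04)&(P[...,2]>.003)&(P[...,1]>.05)),('deck',(P[...,2]>.14)&(P[...,2]<.19)&(P[...,0]>.45)&(hsv[...,1]<60))):
        m=(m&ok).astype(np.uint8); k,l,s,_=cv2.connectedComponentsWithStats(m)
        m=l==1+np.argmax(s[1:,4]); Q=P[m]; r=cv2.minAreaRect((Q[:,:2]*1000).astype(np.float32)); print(c,n,m.sum(),np.round(r[0]),np.round(r[1]),round(r[2],1),np.round(np.percentile(Q[:,2]*1000,[5,50,95])))
    m=(((hsv[...,0]<8)|(hsv[...,0]>172))&(hsv[...,1]>150)&(hsv[...,2]>50)&ok).astype(np.uint8); k,l,s,_=cv2.connectedComponentsWithStats(m)
    for i in range(1,k):
        if s[i,4]>60: print(c,'red',s[i,4],np.round(np.median(P[l==i],0)*1000),np.round(np.percentile(P[l==i],98,0)*1000))
E
```

```text
scene rack 0.69 [309, 273] [656. -31.  -2.]
scene deck_edge 0.71 [306, 255] [635. -32. 162.]
scene slot1 0.83 [333, 233] [616.  87.  30.]
scene slot1 0.77 [295, 276] [641. -69.  29.]
scene slot1 0.69 [275, 299] [ 656. -151.   27.]
scene slot1 0.6 [313, 255] [629.   5.  28.]
scene pot_a 0.89 [181, 230] [ 340. -231.   21.]
scene pot_a 0.77 [139, 225] [ 251. -315.   16.]
scene pot_a 0.7 [274, 299] [ 654. -153.   29.]
scene pot_a 0.66 [333, 231] [612.  91.  26.]
scene tray_full 0.58 [358, 140] [442. 343.  -1.]
scene tray_empty 0.82 [179, 299] [ 487. -351.    0.]
scene deck_jar 0.68 [307, 273] [653. -37.  -2.]
scene cork_jar 0.76 [416, 197] [683. 352.  -2.]
scene cork_jar 0.51 [295, 276] [643. -69.  30.]
scene wash_bottle 0.78 [240, 348] [ 692. -301.   -5.]
scene wash_bottle 0.7 [359, 139] [444. 347.  -0.]
scene bulb 0.84 [229, 229] [ 416. -125.    1.]
scene bare_core 0.61 [302, 170] [410. 149.   1.]
scene bare_core 0.23 [358, 140] [442. 342.   0.]
scene spatula 0.55 [271, 200] [424.  23.  -2.]
scene blue 3325 [ 486. -356.] [195. 227.] 81.7 [ 3.  6. 23.]
scene white 1863 [446. 340.] [220.
[... 1270 characters left out ...]
re_core 0.85 [228, 226] [406. 147.  -0.]
side bare_core 0.69 [343, 246] [641. -71.  27.]
side bare_core 0.39 [362, 266] [ 652. -150.   22.]
side bare_core 0.3 [309, 213] [618.  87.  27.]
side spatula 0.76 [247, 252] [422.  25.  -3.]
side spatula 0.36 [227, 224] [404. 151.   1.]
side blue 6558 [ 487. -354.] [194. 222.] 81.6 [ 3.  5. 22.]
side white 1847 [443. 356.] [220. 229.] 1.6 [ 3.  6. 22.]
side deck 4748 [ 778. -468.] [206. 111.] 43.4 [163. 165. 168.]
side red 235 [584.  76.  98.] [672. 255. 108.]
side red 205 [595.  -6.  99.] [612.  19. 108.]
side red 236 [608. -84.  99.] [701.  52. 108.]
side red 282 [ 621. -163.   99.] [718. -40. 108.]
side red 573 [ 409. -139.   40.] [448. -51.  67.]
```

The networks, the deck rectangle and the cap positions agree. The rack origin is about (657,-31) with a yaw of 9.4°. The white tray is at (444,342), yaw 1.8°, and the blue one at (487,-354), yaw -8.3°. The four upright red-capped cream pots in the rack are the ones meant: scene px (326,220), (305,242), (286,265) and (265,289). The lying green and purple cylinders, the bulb (228,227) and the bare core (302,163) are look-alikes.

First I turn the closing line along the rack's y, and take one enlarged crop of the pots to confirm.

Emit:
send_rows:
  increments:
    - [[3, 7, 0, 0.145, 0.75], [3, 7, 0, 0.145, 0.75], [3, 7, 0, 0.145, 0.75], [3, 7, 0, 0.145, 0.75], [3, 7, 0, 0.145, 0.75], [3, 7, 0, 0.145, 0.75], [3, 7, 0, 0.145, 0.75], [3, 7, 0, 0.145, 0.75], [3, 7, 0, 0.145, 0.75], [3, 6, 0, 0.145, 0.75]]

```text
time: 3.1
tool_pos: [0.5301, 0.0694, 0.2231]
tool_rot: [3.142, -0.0, 3.027]
contact_force: [-0.3, -0.2, -0.4]
finger_gap: 0.75
grip_force: 0.0
```

Run:
```python
from h import *
o=robot.get_obs(); print(np.round(o['joints'],3),np.round(o['tool_pos'],4),np.round(o['tool_rot'],3),o['contact_force'],o['finger_gap'])
im,W=snap('side'); cv2.imwrite('pics/crop1.png',cv2.resize(im['img'][90:300,230:450,::-1],None,fx=2.7,fy=2.7,interpolation=cv2.INTER_CUBIC))
```

```text
[0.13  0.31  0.098 1.359 0.    0.245] [0.5301 0.0694 0.2231] [ 3.142 -0.     3.027] [-0.32127163 -0.18614248 -0.39157366] 0.7498198001664019
```

View pics/crop1.png

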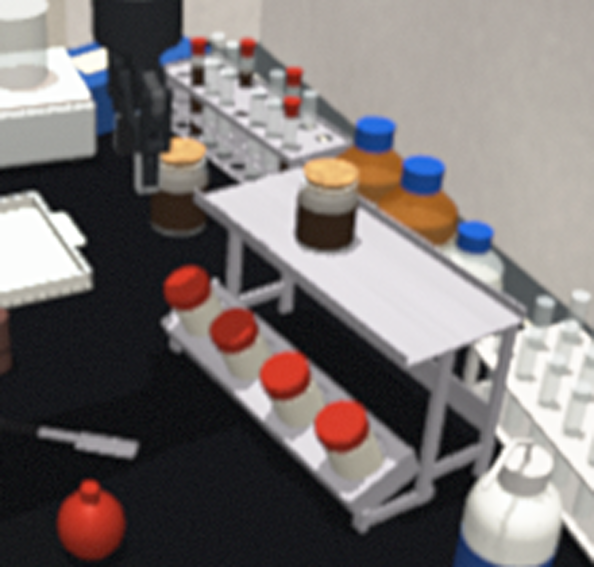

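The crop confirms four cream pots with red caps, leaning to the front in the hole plate, with the deck above and behind. Now I descend in front of slot 4 and move in carefully.

Emit:
send_rows:
  increments:
    - [[-1, 0, -30, 0.139, 0.75], [0, 0, -40, 0.139, 0.75], [0, 0, -40, 0, 0.75], [0, 0, -23, 0, 0.75], [12, 2, 0, 0, 0.75], [12, 2, 0, 0, 0.75], [10, 2, 0, 0, 0.75], [0, 0, 0, 0, 0.75]]

```text
time: 3.95
tool_pos: [0.5644, 0.0752, 0.0903]
tool_rot: [-3.142, 0.001, -2.986]
contact_force: [0.3, -0.4, -0.1]
finger_gap: 0.744
grip_force: 0.0
```

Run:
```python
from h import *
o=robot.get_obs(); print(np.round(o['joints'],3),np.round(o['tool_pos'],4),np.round(o['tool_rot'],3),o['contact_force'],o['finger_gap'])
a=snap('side')[0]['img']; b,W=snap('wrist'); b=b['img']
a=cv2.resize(a[100:280,200:440],(560,420),interpolation=cv2.INTER_CUBIC)
cv2.imwrite('pics/a2.png',cv2.resize(np.hstack([a,b]),(800,300))[:,:,::-1])
```

```text
[ 0.132  0.463 -0.031  1.075 -0.    -0.024] [0.5644 0.0752 0.0903] [-3.142e+00  1.000e-03 -2.986e+00] [ 0.34482385 -0.37323069 -0.13564225] 0.7443002810188767
```

View pics/a2.png

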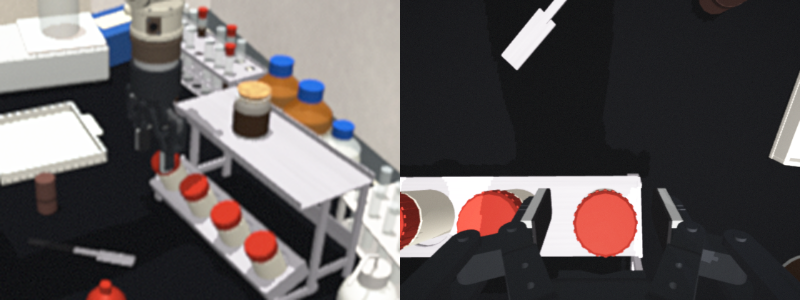

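The wrist view shows the slot-4 cap at (605,222), centred between the pads. The side view shows the gripper just in front of the deck edge. I creep in.

Emit:
send_rows:
  increments:
    - [[4, 0.7, 0, 0, 0.75], [3, 0.5, 0, 0, 0.75], [1, 0.2, 0, 0, 0.75], [1, 0.2, 0, 0, 0.75], [0, 0, 0, 0, 0.75]]

```text
time: 4.55
tool_pos: [0.572, 0.0766, 0.0902]
tool_rot: [-3.142, 0.0, -2.984]
contact_force: [0.1, 0.7, -0.1]
finger_gap: 0.749
grip_force: 0.0
```

Emit:
send_rows:
  increments:
    - [[1.5, 0.3, 0, 0, 0.75], [1, 0.2, 0, 0, 0.75], [1, 0.2, 0, 0, 0.75], [0, 0, 0, 0, 0.75]]

```text
time: 4.95
tool_pos: [0.5756, 0.0774, 0.0902]
tool_rot: [-3.142, 0.0, -2.984]
contact_force: [-0.5, 1.2, 0.5]
finger_gap: 0.751
grip_force: 0.0
```

Emit:
send_rows:
  increments:
    - [[1, 0.2, 0, 0, 0.75], [1, 0.2, 0, 0, 0.75], [0, 0, 0, 0, 0.75]]

```text
time: 5.25
tool_pos: [0.5777, 0.0777, 0.0902]
tool_rot: [-3.142, 0.0, -2.984]
contact_force: [-1.3, 0.3, 0.2]
finger_gap: 0.748
grip_force: 0.0
```

Emit:
send_rows:
  increments:
    - [[1, 0.2, 0, 0, 0.75], [1, 0.2, 0, 0, 0.75], [0, 0, 0, 0, 0.75]]

```text
time: 5.55
tool_pos: [0.5797, 0.0781, 0.0902]
tool_rot: [-3.142, 0.0, -2.984]
contact_force: [-0.3, 0.0, -0.7]
finger_gap: 0.751
grip_force: 0.0
```

No contact yet at rack x = -58.5, and the pads now cover a 20 mm strip of the pot, so I close.

Emit:
send_rows:
  increments:
    - [[0, 0, 0, 0, 0], [0, 0, 0, 0, 0], [0, 0, 0, 0, 0], [0, 0, 0, 0, 0], [0, 0, 0, 0, 0]]

```text
time: 6.05
tool_pos: [0.5796, 0.0785, 0.091]
tool_rot: [3.141, 0.001, -2.984]
contact_force: [-1.5, 1.1, 5.7]
finger_gap: 0.456
grip_force: 58.9
```

Emit:
send_rows:
  increments:
    - [[-2.1, -0.4, 4.5, 0, 0], [-2.9, -0.5, 6.3, 0, 0], [-4.2, -0.7, 9.1, 0, 0], [-4.2, -0.7, 9.1, 0, 0], [-4.2, -0.7, 9.1, 0, 0], [-4.2, -0.7, 9.1, 0, 0], [-8.3, -1.4, 18, 0, 0], [-8.3, -1.4, 18, 0, 0], [0, 0, 0, 0, 0], [0, 0, 0, 0, 0]]

```text
time: 7.05
tool_pos: [0.5415, 0.0716, 0.174]
tool_rot: [-3.142, 0.002, -2.984]
contact_force: [-0.6, 1.2, -3.0]
finger_gap: 0.446
grip_force: 61.8
```

Run:
```python
from h import *
o=robot.get_obs(); print(np.round(o['tool_pos'],4),np.round(o['tool_rot'],3),o['contact_force'],o['moment'],o['finger_gap'])
a=snap('side')[0]['img']; b,W=snap('scene'); o=robot.get_obs();print(o['contact_force']); b=b['img']
a=cv2.resize(a[60:270,170:450],(560,420),interpolation=cv2.INTER_CUBIC);b=cv2.resize(b[120:330,160:440],(560,420),interpolation=cv2.INTER_CUBIC)
cv2.imwrite('pics/a3.png',cv2.resize(np.hstack([a,b]),(800,300))[:,:,::-1])
```

```text
[0.5415 0.0716 0.174 ] [-3.142e+00  2.000e-03 -2.984e+00] [-0.62515937  1.207198   -2.96903264] [-0.03194791  0.06999658  0.02162035] 0.44613354703489494
[ 0.16355512  0.31273282 -3.85830296]
```

View pics/a3.png

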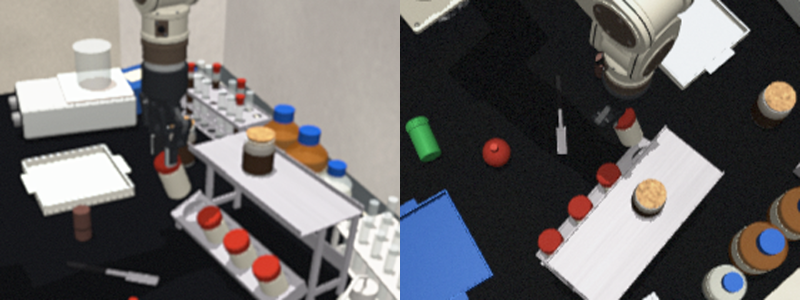

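Pot 4 hangs in the grip leaning about 25°, and the force is about -3 to -3.9 N, so it's full and goes to the white tray. I can't tilt the tool. I'll touch the pot's front bottom edge on the tray floor and move forward over it, so it turns upright in the grip.

Emit:
send_rows:
  increments:
    - [[-5, 20, 0, -0.016, 0], [-10, 40, 0, -0.017, 0], [-10, 42, 0, -0.017, 0], [-10, 42, 0, -0.017, 0], [-10, 42, 0, -0.017, 0], [-10, 42, 0, -0.017, 0], [-10, 42, 0, -0.016, 0], [-8, 30, 0, -0.016, 0], [-4, 16, 0, 0, 0], [0, 0, 0, 0, 0]]

```text
time: 8.15
tool_pos: [0.4631, 0.3894, 0.1719]
tool_rot: [-3.141, -0.002, -3.114]
contact_force: [0.1, -0.6, -3.2]
finger_gap: 0.443
grip_force: 62.0
```

Emit:
send_rows:
  increments:
    - [[0, 0, -30, 0, 0], [0, 0, -40, 0, 0], [0, 0, -15, 0, 0], [0, 0, -5, 0, 0], [0, 0, 0, 0, 0]]

```text
time: 8.65
tool_pos: [0.4643, 0.3861, 0.0825]
tool_rot: [-3.14, -0.001, -3.119]
contact_force: [-0.3, 0.5, -2.3]
finger_gap: 0.448
grip_force: 61.9
```

Run:
```python
from h import *
o=robot.get_obs(); print(np.round(o['tool_pos'],4),np.round(o['tool_rot'],3),o['contact_force'],o['moment'],o['finger_gap'])
im,W=snap('side'); P=cloud(im,W); a=im['img'];b,W=snap('wrist'); o=robot.get_obs();print(o['contact_force']); b=b['img']
a=cv2.resize(a[90:230,170:357],(560,420),interpolation=cv2.INTER_CUBIC)
cv2.imwrite('pics/a4.png',cv2.resize(np.hstack([a,b]),(800,300))[:,:,::-1])
```

```text
[0.4643 0.3861 0.0825] [-3.140e+00 -1.000e-03 -3.119e+00] [-0.33234181  0.47454064 -2.32273472] [0.01865148 0.09192104 0.02495068] 0.44848727725804394
[-0.71511855  0.21222113 -3.0593054 ]
```

View pics/a4.png

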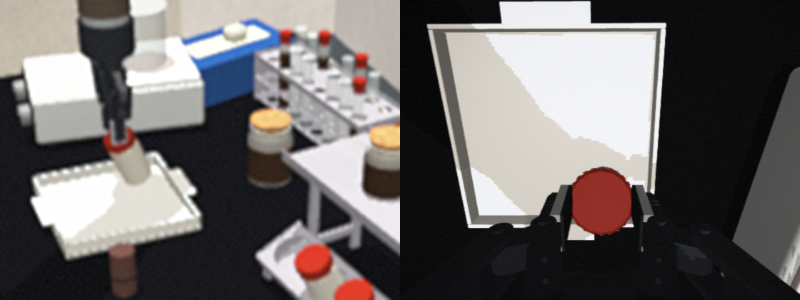

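The pot hangs over the tray floor, leaning forward with its cap toward the robot. It's beside the left wall and clear of it. I lower it to contact.

Emit:
send_rows:
  increments:
    - [[0, 0, -3, 0, 0], [0, 0, -2, 0, 0], [0, 0, -1, 0, 0], [0, 0, 0, 0, 0]]

```text
time: 9.15
tool_pos: [0.464, 0.3876, 0.0775]
tool_rot: [3.142, 0.0, -3.117]
contact_force: [-0.3, 1.0, -2.9]
finger_gap: 0.448
grip_force: 61.9
```

Emit:
send_rows:
  increments:
    - [[0, 0, -1, 0, 0], [0, 0, -1, 0, 0], [0, 0, 0, 0, 0]]

```text
time: 9.45
tool_pos: [0.464, 0.3875, 0.0752]
tool_rot: [-3.141, -0.0, -3.117]
contact_force: [-0.8, -1.1, -3.3]
finger_gap: 0.446
grip_force: 61.9
```

Emit:
send_rows:
  increments:
    - [[0, 0, -1, 0, 0], [0, 0, -1, 0, 0], [0, 0, -1, 0, 0], [0, 0, 0, 0, 0]]

```text
time: 9.85
tool_pos: [0.4649, 0.3881, 0.074]
tool_rot: [3.14, 0.002, -3.117]
contact_force: [-1.7, -0.9, 4.3]
finger_gap: 0.448
grip_force: 67.0
```

Emit:
send_rows:
  increments:
    - [[0, 0, -1, 0, 0], [0, 0, -1, 0, 0], [0, 0, 0, 0, 0]]

```text
time: 10.15
tool_pos: [0.4658, 0.3883, 0.0738]
tool_rot: [3.139, 0.005, -3.118]
contact_force: [-1.6, -2.7, 12.1]
finger_gap: 0.449
grip_force: 70.8
```

Contact, with about 15 N on the edge. I move forward along the tray to upright the pot.

Emit:
send_rows:
  increments:
    - [[3, 0.1, 0, 0, 0], [3, 0.1, 0, 0, 0], [3, 0.1, 0, 0, 0], [3, 0.1, 0, 0, 0], [0, 0, 0, 0, 0]]

```text
time: 10.65
tool_pos: [0.4783, 0.3888, 0.0745]
tool_rot: [3.139, 0.006, -3.118]
contact_force: [-2.6, -2.7, 14.6]
finger_gap: 0.448
grip_force: 72.7
```

```bash
cat >> h.py <<'E'
def zoom(u,v,f,w=90,h=67,c='side'):
    im,W=snap(c); a=im['img'][max(0,v-h):v+h,max(0,u-w):u+w]; cv2.imwrite(f,cv2.resize(a,(560,420),interpolation=cv2.INTER_CUBIC)[:,:,::-1]); return im,W
def lean(box,c='side'):
    "axis lean of a cream pot in the pixel box, by cap disc centre vs body cloud"
    im,W=snap(c); P=cloud(im,W); u0,u1,v0,v1=box; Q=P[v0:v1,u0:u1]; I=im['img'][v0:v1,u0:u1]
    hsv=cv2.cvtColor(I,cv2.COLOR_RGB2HSV); red=((hsv[...,0]<8)|(hsv[...,0]>172))&(hsv[...,1]>120)
    return im,W,Q[red]
E
python3 - <<'E'
from h import *
o=robot.get_obs(); print(np.round(o['tool_pos'],4),o['contact_force'],o['moment'])
im,W=snap('wrist'); P=cloud(im,W); hsv=cv2.cvtColor(im['img'],cv2.COLOR_RGB2HSV)
red=((hsv[...,0]<8)|(hsv[...,0]>172))&(hsv[...,1]>120)&(P[...,2]>.06)&(abs(P[...,0]-o['tool_pos'][0])<.05)
Q=P[red]; Q=Q[np.isfinite(Q[:,0])]; u,s,v=np.linalg.svd(Q-np.median(Q,0)); n=v[2]*np.sign(v[2][2]); print('cap',len(Q),np.median(Q,0).round(4),'normal',n.round(3),'sd',s[2]/len(Q)**.5, np.degrees(np.arctan2(n[:2],n[2])).round(1))
E
```

```text
[0.4783 0.3888 0.0745] [-2.56182192 -2.66515742 14.60118778] [-0.95208301  0.53589514 -0.0200699 ]
cap 6680 [0.4779 0.3871 0.0846] normal [-0.258 -0.016  0.966] sd 0.0022961486665931076 [-14.9  -0.9]
```

The cap normal shows the lean is down to about 15°, so it works. Continuing.

Emit:
send_rows:
  increments:
    - [[3, 0.1, 0, 0, 0], [3, 0.1, 0, 0, 0], [3, 0.1, 0, 0, 0], [3, 0.1, 0, 0, 0], [3, 0.1, 0, 0, 0], [0, 0, 0, 0, 0]]

```text
time: 11.3
tool_pos: [0.4955, 0.3933, 0.0791]
tool_rot: [3.13, 0.012, -3.117]
contact_force: [-3.3, 3.5, 32.4]
finger_gap: 0.081
grip_force: 41.5
```

```bash
cat > cap.py <<'E'
from h import *
o=robot.get_obs(); print(np.round(o['tool_pos'],4),o['contact_force'].round(1) if hasattr(o['contact_force'],'round') else o['contact_force'])
im,W=snap('wrist'); P=cloud(im,W); hsv=cv2.cvtColor(im['img'],cv2.COLOR_RGB2HSV)
red=((hsv[...,0]<8)|(hsv[...,0]>172))&(hsv[...,1]>120)&(P[...,2]>o['tool_pos'][2]-.02)&(np.hypot(P[...,0]-o['tool_pos'][0],P[...,1]-o['tool_pos'][1])<.05)
Q=P[red]; Q=Q[np.isfinite(Q[:,0])]
for _ in range(4):
    c=Q.mean(0); n=np.linalg.svd(Q-c,full_matrices=False)[2][2]; n*=np.sign(n[2]); d=(Q-c)@n; Q=Q[abs(d)<max(.0012,1.5*d.std())]
print('cap',len(Q),Q.mean(0).round(4),'lean x,y deg',np.degrees(np.arctan2(n[:2],n[2])).round(1),'sd',d.std().round(5))
E
python3 cap.py
```

```text
[0.4955 0.3933 0.0791] [-3.3  3.5 32.4]
cap 3209 [0.4927 0.3727 0.0844] lean x,y deg [-0.4 -9.6] sd 0.00069
```

The gap dropped to 0.08, so the pot has slipped out of the pads. I look before moving.

Run:
```python
from h import *
a,_=snap('side'); b,_=snap('wrist'); a=cv2.resize(a['img'][100:220,170:330],(560,420),interpolation=cv2.INTER_CUBIC)
cv2.imwrite('pics/a5.png',cv2.resize(np.hstack([a,b['img']]),(800,300))[:,:,::-1])
```

```text
(no output)
```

View pics/a5.png

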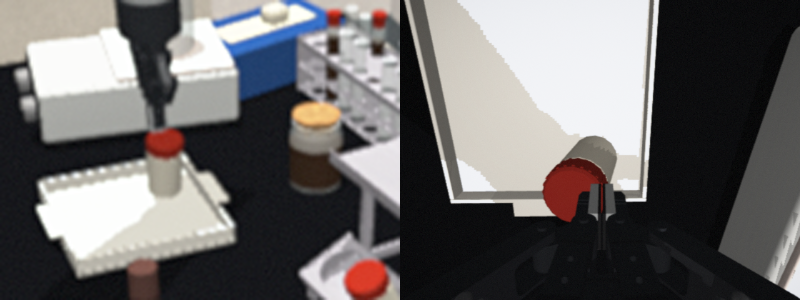

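The wrist view shows the nearly shut fingers at the +y rim of the cap (600,190). The pot is leaning a little to -y, and the tips are pressing down. I raise slowly without opening, so as not to shove it.

Emit:
send_rows:
  increments:
    - [[0, 0, 3, 0, 0.08], [0, 0, 3, 0, 0.08], [0, 0, 2, 0, 0.08], [0, 0, 2, 0, 0.08], [0, 0, 0, 0, 0.08]]

```text
time: 11.95
tool_pos: [0.492, 0.3891, 0.0814]
tool_rot: [3.14, 0.002, -3.117]
contact_force: [1.7, 0.6, 6.7]
finger_gap: 0.081
grip_force: 3.6
```

```bash
python3 cap.py
```

```text
[0.492  0.3891 0.0814] [1.7 0.6 6.7]
cap 3223 [0.4892 0.3649 0.0841] lean x,y deg [ -2.9 -13.7] sd 0.00068
```

Emit:
send_rows:
  increments:
    - [[0, 1, 2, 0, 0.08], [0, 2, 2, 0, 0.08], [0, 2, 2, 0, 0.08], [0, 0, 0, 0, 0.08]]

```text
time: 12.4
tool_pos: [0.4907, 0.3935, 0.0859]
tool_rot: [-3.141, -0.001, -3.117]
contact_force: [1.3, 0.3, -0.1]
finger_gap: 0.08
grip_force: 0.0
```

```bash
python3 cap.py
```

```text
[0.4907 0.3935 0.0859] [ 1.3  0.3 -0.1]
cap 2266 [0.4903 0.3857 0.0836] lean x,y deg [-1.4 -0.8] sd 0.00084
```

The pot is now upright, with the lean about 1° and the cap at 84 mm, and the force is nil. I rise clear and check.

Emit:
send_rows:
  increments:
    - [[0, 0, 3, 0, 0.08], [0, 0, 5, 0, 0.08], [0, 0, 10, 0, 0.08], [0, 0, 30, 0, 0.08], [0, 0, 40, 0, 0.08]]

```text
time: 12.95
tool_pos: [0.4899, 0.3925, 0.1739]
tool_rot: [-3.139, -0.004, -3.117]
contact_force: [0.4, -0.3, -0.3]
finger_gap: 0.077
grip_force: 0.0
```

```bash
sed -i 's/o\[.tool_pos.\]\[2\]-.02/.06/; s/<.05)/<.08)/' cap.py; python3 cap.py; python3 -c "
from h import *
a,_=snap('side'); b,_=snap('wrist'); a=cv2.resize(a['img'][100:220,170:330],(560,420),interpolation=cv2.INTER_CUBIC)
cv2.imwrite('pics/a6.png',cv2.resize(np.hstack([a,b['img']]),(800,300))[:,:,::-1])"
```

```text
[0.4899 0.3925 0.1739] [ 0.4 -0.3 -0.3]
cap 2113 [0.4961 0.3886 0.0834] lean x,y deg [-0.4  0.1] sd 0.00056
```

View pics/a6.png

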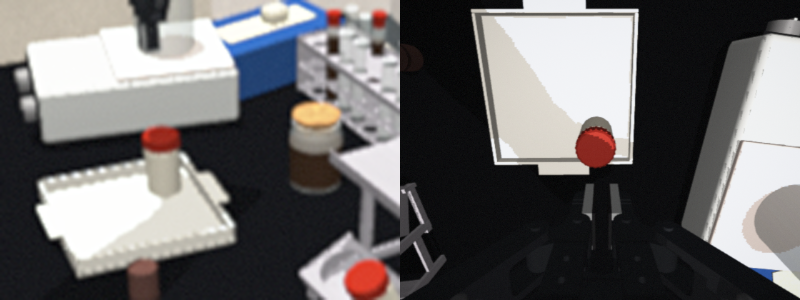

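Pot 4 stands upright in the white tray at (496,389). Next is slot 3.

Emit:
send_rows:
  increments:
    - [[3, -20, 0, 0.013, 0.3], [6, -40, 0, 0.015, 0.75], [6, -43, 0, 0.015, 0.75], [6, -44, 0, 0.015, 0.75], [7, -44, 0, 0.015, 0.75], [7, -44, 0, 0.015, 0.75], [7, -44, 0, 0.015, 0.75], [7, -44, 0, 0.015, 0.75], [7, -42, 0, 0.015, 0.75], [6, -35, 0, 0, 0.75]]

```text
time: 14.1
tool_pos: [0.5527, -0.0089, 0.1742]
tool_rot: [-3.141, -0.001, -2.985]
contact_force: [0.6, -0.3, 0.3]
finger_gap: 0.752
grip_force: 0.0
```

Emit:
send_rows:
  increments:
    - [[0, 0, -30, 0, 0.75], [0, 0, -40, 0, 0.75], [0, 0, -14, 0, 0.75], [0, 0, 0, 0, 0.75]]

```text
time: 14.5
tool_pos: [0.5501, -0.0067, 0.0872]
tool_rot: [3.14, -0.007, -2.985]
contact_force: [-0.4, -0.1, -0.7]
finger_gap: 0.748
grip_force: 0.0
```

Emit:
send_rows:
  increments:
    - [[12, 2, 1, 0, 0.75], [12, 2, 0, 0, 0.75], [9, 1.5, 0, 0, 0.75], [4, 0.7, 0, 0, 0.75], [3, 0.5, 0, 0, 0.75], [0, 0, 0, 0, 0.75]]

```text
time: 15.1
tool_pos: [0.5933, 0.0003, 0.0916]
tool_rot: [-3.142, 0.0, -2.984]
contact_force: [-0.9, 0.4, -0.1]
finger_gap: 0.748
grip_force: 0.0
```

```bash
python3 cap.py
```

```text
[5.933e-01 3.000e-04 9.160e-02] [-0.9  0.4 -0.1]
cap 8619 [ 0.5983 -0.0224  0.1008] lean x,y deg [-25.   -4.5] sd 0.00056
```

Emit:
send_rows:
  increments:
    - [[0, -1.2, -1, 0, 0.75], [0, 0, 0, 0, 0], [0, 0, 0, 0, 0], [0, 0, 0, 0, 0], [0, 0, 0, 0, 0]]

```text
time: 15.65
tool_pos: [0.593, -0.0006, 0.0912]
tool_rot: [3.141, 0.0, -2.984]
contact_force: [-2.0, 0.8, 5.9]
finger_gap: 0.46
grip_force: 58.9
```

Emit:
send_rows:
  increments:
    - [[-2.1, -0.4, 4.5, 0, 0], [-2.9, -0.5, 6.3, 0, 0], [-4.2, -0.7, 9.1, 0, 0], [-4.2, -0.7, 9.1, 0, 0], [-4.2, -0.7, 9.1, 0, 0], [-4.2, -0.7, 9.1, 0, 0], [-8.3, -1.4, 18, 0, 0], [-8.3, -1.4, 18, 0, 0], [0, 0, 0, 0, 0], [0, 0, 0, 0, 0]]

```text
time: 16.65
tool_pos: [0.5551, -0.0076, 0.1742]
tool_rot: [-3.141, 0.002, -2.985]
contact_force: [-0.2, 0.0, -2.6]
finger_gap: 0.449
grip_force: 61.3
```

```bash
for i in 1 2 3; do python3 cap.py; done
```

```text
[ 0.5551 -0.0076  0.1742] [-0.2  0.  -2.6]
cap 3899 [ 0.5636 -0.0177  0.1701] lean x,y deg [ -4.9 -56.4] sd 0.00449
[ 0.5547 -0.0075  0.1733] [-0.6 -0.1 -2.7]
cap 3871 [ 0.5632 -0.0174  0.1694] lean x,y deg [ -4.1 -55.9] sd 0.00446
[ 0.5544 -0.0075  0.1727] [-0.1  0.5 -2.4]
cap 3881 [ 0.5628 -0.0172  0.1693] lean x,y deg [ -3.8 -55.7] sd 0.00448
```

About -2.6 N, so this one is full too and goes to the white tray at the y = 298 position.

Emit:
send_rows:
  increments:
    - [[-6, 18, 0, -0.016, 0], [-10, 36, 0, -0.017, 0], [-11, 40, 0, -0.017, 0], [-12, 40, 0, -0.017, 0], [-12, 40, 0, -0.017, 0], [-12, 40, 0, -0.017, 0], [-11, 40, 0, -0.016, 0], [-10, 34, 0, -0.016, 0], [-4, 17, 0, 0, 0], [0, 0, 0, 0, 0]]

```text
time: 17.8
tool_pos: [0.4655, 0.3001, 0.1723]
tool_rot: [-3.141, -0.002, -3.113]
contact_force: [0.6, -0.4, -2.5]
finger_gap: 0.452
grip_force: 62.0
```

Emit:
send_rows:
  increments:
    - [[0, 0, -30, 0, 0], [0, 0, -40, 0, 0], [0, 0, -16, 0, 0], [0, 0, -6, 0, 0], [0, 0, -3, 0, 0], [0, 0, 0, 0, 0]]

```text
time: 18.4
tool_pos: [0.4674, 0.2974, 0.0791]
tool_rot: [3.141, 0.001, -3.118]
contact_force: [-0.6, -0.3, -3.3]
finger_gap: 0.449
grip_force: 62.2
```

Emit:
send_rows:
  increments:
    - [[0, 0, -1, 0, 0], [0, 0, -1, 0, 0], [0, 0, -1, 0, 0], [0, 0, 0, 0, 0]]

```text
time: 18.8
tool_pos: [0.4668, 0.2976, 0.0759]
tool_rot: [3.141, 0.0, -3.117]
contact_force: [0.2, -0.1, -1.7]
finger_gap: 0.449
grip_force: 62.2
```

Emit:
send_rows:
  increments:
    - [[0, 0, -1, 0, 0], [0, 0, -1, 0, 0], [0, 0, -1, 0, 0], [0, 0, 0, 0, 0]]

```text
time: 19.2
tool_pos: [0.4674, 0.2979, 0.0738]
tool_rot: [3.141, 0.002, -3.117]
contact_force: [-0.3, -0.0, 4.1]
finger_gap: 0.452
grip_force: 66.4
```

Emit:
send_rows:
  increments:
    - [[2, 0.1, 0, 0, 0], [3, 0.1, 0, 0, 0], [3, 0.1, 0, 0, 0], [3, 0.1, 0, 0, 0], [0, 0, 0, 0, 0]]

```text
time: 19.7
tool_pos: [0.4789, 0.2985, 0.0746]
tool_rot: [3.14, 0.003, -3.118]
contact_force: [-2.3, -0.4, 9.1]
finger_gap: 0.45
grip_force: 70.5
```

```bash
sed -i "s/>.06)/>o['tool_pos'][2]-.015)/; s/<.08)/<.04)/" cap.py; python3 cap.py
```

```text
[0.4789 0.2985 0.0746] [-2.3 -0.4  9.1]
cap 5572 [0.4804 0.2968 0.0848] lean x,y deg [-13.8  -1.7] sd 0.00054
```

Emit:
send_rows:
  increments:
    - [[2, 0.1, 0, 0, 0], [2, 0.1, 0, 0, 0], [2, 0.1, 0, 0, 0], [0, 0, 0, 0, 0]]

```text
time: 20.15
tool_pos: [0.4846, 0.2989, 0.0747]
tool_rot: [3.14, 0.002, -3.117]
contact_force: [-2.6, -0.9, 11.1]
finger_gap: 0.451
grip_force: 67.2
```

```bash
python3 cap.py
```

```text
[0.4846 0.2989 0.0747] [-2.6 -0.9 11.1]
cap 5492 [0.4859 0.2971 0.0849] lean x,y deg [-9.9 -1.3] sd 0.00054
```

Emit:
send_rows:
  increments:
    - [[2, 0.1, 0.5, 0, 0], [2, 0.1, 0.5, 0, 0], [2, 0.1, 0, 0, 0], [0, 0, 0, 0, 0]]

```text
time: 20.6
tool_pos: [0.4897, 0.299, 0.0748]
tool_rot: [3.14, 0.0, -3.117]
contact_force: [-2.9, -0.3, 7.1]
finger_gap: 0.455
grip_force: 60.3
```

```bash
python3 cap.py
```

```text
[0.4897 0.299  0.0748] [-2.9 -0.3  7.1]
cap 5365 [0.4907 0.2973 0.0847] lean x,y deg [-6.4 -1.2] sd 0.00054
```

Emit:
send_rows:
  increments:
    - [[2, 0.1, 0.3, 0, 0], [2, 0.1, 0.3, 0, 0], [2, 0.1, 0, 0, 0], [0, 0, 0, 0, 0]]

```text
time: 21.05
tool_pos: [0.4999, 0.3028, 0.0807]
tool_rot: [3.132, 0.011, -3.117]
contact_force: [-3.1, 3.1, 23.9]
finger_gap: 0.013
grip_force: 52.3
```

```bash
python3 cap.py
```

```text
[0.4999 0.3028 0.0807] [-3.1  3.1 23.9]
cap 3289 [0.497  0.2784 0.084 ] lean x,y deg [ -0.2 -13.4] sd 0.00065
```

It slipped at the last step, as before. Same recovery: up, then ease the pot upright toward +y.

Emit:
send_rows:
  increments:
    - [[0, 0, 3, 0, 0.03], [0, 0, 3, 0, 0.03], [0, 0, 2, 0, 0.03], [0, 1, 2, 0, 0.03], [0, 1, 2, 0, 0.03], [0, 2, 2, 0, 0.03], [0, 2, 2, 0, 0.03], [0, 0, 0, 0, 0.03]]

```text
time: 21.9
tool_pos: [0.4958, 0.3053, 0.0903]
tool_rot: [3.141, 0.0, -3.117]
contact_force: [-0.2, 0.5, -2.8]
finger_gap: 0.03
grip_force: 16.3
```

```bash
python3 cap.py
```

```text
[0.4958 0.3053 0.0903] [-0.2  0.5 -2.8]
cap 2916 [0.493  0.283  0.0898] lean x,y deg [ -0.4 -22.7] sd 0.0007
```

Fz is about -2.8 and the cap is 3.5 mm too high, so the tips still pinch the pot's rim and it hangs about 4 mm above the floor. I lower it and release the pinch gently.

Emit:
send_rows:
  increments:
    - [[0, 0, -1.5, 0, 0.03], [0, 0, -1.5, 0, 0.03], [0, 0, -1, 0, 0.03], [0, 0, 0, 0, 0.03]]

```text
time: 22.35
tool_pos: [0.4955, 0.3046, 0.0858]
tool_rot: [-3.141, -0.001, -3.117]
contact_force: [1.1, -0.6, -2.3]
finger_gap: 0.032
grip_force: 16.8
```

```bash
python3 cap.py; python3 -c "
from h import *
a,_=snap('side'); b,_=snap('wrist'); a=cv2.resize(a['img'][100:220,170:330],(560,420),interpolation=cv2.INTER_CUBIC); b=cv2.resize(b['img'][180:330,180:380],(560,420),interpolation=cv2.INTER_CUBIC)
cv2.imwrite('pics/a7.png',cv2.resize(np.hstack([a,b]),(800,300))[:,:,::-1])"
```

```text
[0.4955 0.3046 0.0858] [ 1.1 -0.6 -2.3]
cap 2979 [0.4929 0.2819 0.086 ] lean x,y deg [ -0.4 -20.7] sd 0.00068
```

View pics/a7.png

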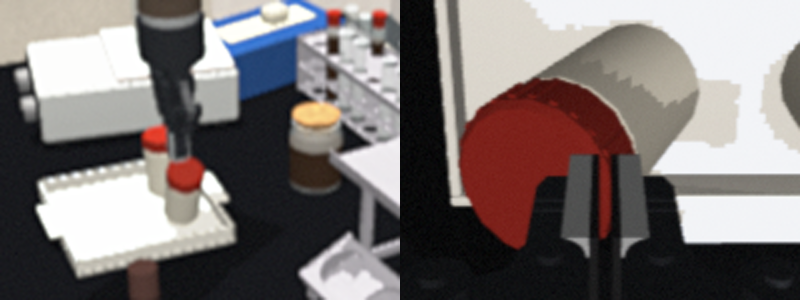

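The picture shows the pads straddling the cap's +y rim, with the left pad sunk into the cap and the pot leaning toward -y. It's almost on the floor. I touch down, loosen just enough to lose the pinch, then rise.

Emit:
send_rows:
  increments:
    - [[0, 0, -1, 0, 0.04], [0, 0, -0.5, 0, 0.05], [0, 0, 0, 0, 0.06], [0, 0, 0, 0, 0.06]]

```text
time: 22.9
tool_pos: [0.496, 0.305, 0.0851]
tool_rot: [3.141, 0.001, -3.117]
contact_force: [-0.3, 0.7, 0.9]
finger_gap: 0.06
grip_force: 0.0
```

```bash
python3 cap.py
```

```text
[0.496  0.305  0.0851] [-0.3  0.7  0.9]
cap 3426 [0.4925 0.3285 0.0843] lean x,y deg [-0.9  4.5] sd 0.00061
```

The pinch is gone and the pot is nearly upright. I rise clear and check.

Emit:
send_rows:
  increments:
    - [[0, -1, 1, 0, 0.06], [0, -1, 2, 0, 0.06], [0, 0, 4, 0, 0.06], [0, 0, 10, 0, 0.06], [0, 0, 30, 0, 0.06], [0, 0, 41, 0, 0.06], [0, 0, 0, 0, 0.06]]

```text
time: 23.65
tool_pos: [0.4992, 0.3049, 0.18]
tool_rot: [3.135, 0.011, -3.117]
contact_force: [0.5, 0.8, 0.3]
finger_gap: 0.061
grip_force: 0.0
```

```bash
cat > stand.py <<'E'
from h import *
def caps(c):
    im,W=snap(c); P=cloud(im,W); hsv=cv2.cvtColor(im['img'],cv2.COLOR_RGB2HSV)
    m=(((hsv[...,0]<8)|(hsv[...,0]>172))&(hsv[...,1]>130)&(hsv[...,2]>40)&(P[...,2]>.055)&(P[...,0]<.72)&(abs(P[...,1])<.5)).astype(np.uint8); k,l,s,_=cv2.connectedComponentsWithStats(m)
    for i in range(1,k):
        if s[i,4]>70:
            Q=P[l==i]; T=Q
            for _ in range(5):
                C=T.mean(0); n=np.linalg.svd(T-C,full_matrices=False)[2][2]; n=n*np.sign(n[2]); d=(T-C)@n; T=T[abs(d)<max(.0012,1.5*d.std())]
            r,_=cv2.minEnclosingCircle((T[:,:2]*1000).astype(np.float32))
            print(c,s[i,4],'circ',np.round(r),'z max',np.round(np.percentile(Q[:,2],[50,97])*1000),'lean',np.degrees(np.arctan2(n[:2],n[2])).round(1))
import sys
for c in sys.argv[1:]: caps(c)
E
python3 stand.py wrist scene
```

```text
wrist 2532 circ [496. 318.] z max [83. 85.] lean [-0.3 -0.1]
wrist 2691 circ [496. 388.] z max [83. 85.] lean [-0.2 -0.4]
scene 192 circ [498. 386.] z max [82. 86.] lean [-2.2  0.5]
scene 194 circ [497. 316.] z max [82. 87.] lean [-1.2 -0.8]
scene 212 circ [610. -79.] z max [101. 109.] lean [-26.1  -6.3]
scene 221 circ [ 624. -158.] z max [100. 108.] lean [-21.5  -5.3]
```

Both pots stand upright at (496,318) and (496,388). Next is slot 2.

Emit:
send_rows:
  increments:
    - [[3, -20, 0, 0.013, 0.3], [6, -40, 0, 0.015, 0.75], [7, -43, 0, 0.015, 0.75], [7, -43, 0, 0.015, 0.75], [7, -43, 0, 0.015, 0.75], [7, -43, 0, 0.015, 0.75], [7, -43, 0, 0.015, 0.75], [7, -43, 0, 0.015, 0.75], [8, -42, 0, 0.015, 0.75], [7, -30, 0, 0, 0.75]]

```text
time: 24.75
tool_pos: [0.5607, -0.0898, 0.1714]
tool_rot: [3.141, -0.003, -2.986]
contact_force: [0.6, 0.6, -0.7]
finger_gap: 0.75
grip_force: 0.0
```

Emit:
send_rows:
  increments:
    - [[0, 0, -30, 0, 0.75], [0, 0, -40, 0, 0.75], [0, 0, -10, 0, 0.75], [0, 0, 0, 0, 0.75]]

```text
time: 25.15
tool_pos: [0.5591, -0.0868, 0.09]
tool_rot: [3.139, -0.007, -2.984]
contact_force: [-0.4, 0.6, -0.0]
finger_gap: 0.746
grip_force: 0.0
```

Emit:
send_rows:
  increments:
    - [[13, 2, -3, 0, 0.75], [13, 2, 0, 0, 0.75], [10, 1.5, 0, 0, 0.75], [6, 0.8, 0, 0, 0.75], [3, 0.5, 0, 0, 0.75], [0, 0, 0, 0, 0.75]]

```text
time: 25.75
tool_pos: [0.6072, -0.0802, 0.0905]
tool_rot: [-3.141, 0.001, -2.984]
contact_force: [-0.5, -0.1, -0.3]
finger_gap: 0.752
grip_force: 0.0
```

Emit:
send_rows:
  increments:
    - [[0, 0, -4, 0, 0.75], [0, 0, 0, 0, 0], [0, 0, 0, 0, 0], [0, 0, 0, 0, 0], [0, 0, 0, 0, 0]]

```text
time: 26.25
tool_pos: [0.6062, -0.0804, 0.0859]
tool_rot: [3.141, -0.001, -2.984]
contact_force: [-2.3, 0.5, 3.5]
finger_gap: 0.487
grip_force: 60.6
```

Emit:
send_rows:
  increments:
    - [[-2.1, -0.4, 4.5, 0, 0], [-2.9, -0.5, 6.3, 0, 0], [-4.2, -0.7, 9.1, 0, 0], [-4.2, -0.7, 9.1, 0, 0], [-4.2, -0.7, 9.1, 0, 0], [-4.2, -0.7, 9.1, 0, 0], [-8.3, -1.4, 18, 0, 0], [-8.3, -1.4, 18, 0, 0], [0, 0, 0, 0, 0], [0, 0, 0, 0, 0]]

```text
time: 27.25
tool_pos: [0.5687, -0.087, 0.1695]
tool_rot: [-3.141, 0.002, -2.985]
contact_force: [-0.2, -0.3, -0.8]
finger_gap: 0.488
grip_force: 60.7
```

```bash
for i in 1 2 3; do python3 cap.py; done
```

```text
[ 0.5687 -0.087   0.1695] [-0.2 -0.3 -0.8]
cap 6335 [ 0.5709 -0.0882  0.1849] lean x,y deg [-24.5  -6.4] sd 0.00056
[ 0.5683 -0.0869  0.1686] [ 0.3  0.7 -0.6]
cap 6335 [ 0.5704 -0.0881  0.184 ] lean x,y deg [-24.4  -6.4] sd 0.00056
[ 0.568  -0.0868  0.168 ] [-0.1 -0.3 -0.5]
cap 6308 [ 0.5702 -0.088   0.1834] lean x,y deg [-24.3  -6.4] sd 0.00055
```

Only about -0.6 N, so this pot is empty and goes to the blue tray.

Emit:
send_rows:
  increments:
    - [[-5, -14, 0, -0.035, 0], [-8, -28, 0, -0.04, 0], [-9, -34, 0, -0.04, 0], [-9, -34, 0, -0.04, 0], [-9, -34, 0, -0.04, 0], [-9, -34, 0, -0.04, 0], [-8, -28, 0, -0.04, 0], [-6, -18, 0, -0.034, 0], [0, 0, -30, 0, 0], [0, 0, -30, 0, 0]]

```text
time: 28.4
tool_pos: [0.5049, -0.3133, 0.1085]
tool_rot: [-3.14, 0.002, 2.986]
contact_force: [0.1, 1.2, -0.9]
finger_gap: 0.484
grip_force: 60.7
```

Emit:
send_rows:
  increments:
    - [[0, 0, -20, 0, 0], [0, 0, -10, 0, 0], [0, 0, -4, 0, 0], [0, 0, 0, 0, 0]]

```text
time: 28.8
tool_pos: [0.5052, -0.3112, 0.0748]
tool_rot: [3.142, -0.0, 2.989]
contact_force: [-0.2, -0.5, -0.3]
finger_gap: 0.487
grip_force: 60.7
```

```bash
python3 cap.py
```

```text
[ 0.5052 -0.3112  0.0748] [-0.2 -0.5 -0.3]
cap 6333 [ 0.5073 -0.3133  0.0901] lean x,y deg [-25.2   1.8] sd 0.00055
```

Emit:
send_rows:
  increments:
    - [[0, 0, -2, 0, 0], [0, 0, -2, 0, 0], [0, 0, -1, 0, 0], [0, 0, 0, 0, 0]]

```text
time: 29.25
tool_pos: [0.5053, -0.3108, 0.07]
tool_rot: [-3.142, 0.0, 2.99]
contact_force: [-0.1, 0.1, -0.6]
finger_gap: 0.487
grip_force: 60.7
```

Emit:
send_rows:
  increments:
    - [[0, 0, -1, 0, 0], [0, 0, -1, 0, 0], [0, 0, -1, 0, 0], [0, 0, 0, 0, 0]]

```text
time: 29.65
tool_pos: [0.5056, -0.311, 0.0677]
tool_rot: [-3.141, 0.001, 2.99]
contact_force: [-1.7, 0.6, 4.1]
finger_gap: 0.486
grip_force: 61.3
```

Emit:
send_rows:
  increments:
    - [[0, 0, -1, 0, 0], [3, -0.4, 0, 0, 0], [3, -0.4, 0, 0, 0], [3, -0.5, 0, 0, 0], [3, -0.5, 0, 0, 0], [0, 0, 0, 0, 0]]

```text
time: 30.25
tool_pos: [0.5185, -0.3135, 0.0681]
tool_rot: [-3.14, 0.003, 2.99]
contact_force: [-1.9, 1.0, 9.3]
finger_gap: 0.485
grip_force: 63.7
```

```bash
python3 cap.py
```

```text
[ 0.5185 -0.3135  0.0681] [-1.9  1.   9.3]
cap 6320 [ 0.5202 -0.3153  0.0837] lean x,y deg [-22.4   1.3] sd 0.00055
```

Here the edge slides (lean still 22°), so I use the tray's far wall as the stop.

Emit:
send_rows:
  increments:
    - [[4, -0.6, 0, 0, 0], [4, -0.6, 0, 0, 0], [3, -0.4, 0, 0, 0], [3, -0.4, 0, 0, 0], [2, -0.3, 0, 0, 0], [0, 0, 0, 0, 0]]

```text
time: 30.9
tool_pos: [0.5341, -0.3158, 0.0686]
tool_rot: [-3.14, 0.003, 2.99]
contact_force: [-3.6, 1.4, 12.6]
finger_gap: 0.487
grip_force: 65.6
```

```bash
python3 cap.py
```

```text
[ 0.5341 -0.3158  0.0686] [-3.6  1.4 12.6]
cap 6285 [ 0.5353 -0.3177  0.0843] lean x,y deg [-19.1   1. ] sd 0.00055
```

Emit:
send_rows:
  increments:
    - [[3, -0.4, 0, 0, 0], [3, -0.4, 0, 0, 0], [2, -0.3, 0, 0, 0], [2, -0.3, 0, 0, 0], [0, 0, 0, 0, 0]]

```text
time: 31.45
tool_pos: [0.5429, -0.3175, 0.069]
tool_rot: [-3.139, 0.001, 2.989]
contact_force: [-5.1, 0.8, 16.3]
finger_gap: 0.486
grip_force: 67.5
```

```bash
python3 cap.py
```

```text
[ 0.5429 -0.3175  0.069 ] [-5.1  0.8 16.3]
cap 6152 [ 0.5437 -0.3193  0.0848] lean x,y deg [-14.4   0.6] sd 0.00054
```

Emit:
send_rows:
  increments:
    - [[2, -0.3, 0.5, 0, 0], [2, -0.3, 0.5, 0, 0], [2, -0.3, 0.5, 0, 0], [2, -0.3, 0, 0, 0], [0, 0, 0, 0, 0]]

```text
time: 32.0
tool_pos: [0.5484, -0.3178, 0.0691]
tool_rot: [-3.14, -0.005, 2.989]
contact_force: [-9.3, 1.0, 13.3]
finger_gap: 0.488
grip_force: 69.3
```

```bash
python3 cap.py
```

```text
[ 0.5484 -0.3178  0.0691] [-9.3  1.  13.3]
cap 6140 [ 0.5483 -0.3195  0.085 ] lean x,y deg [-10.9   0.3] sd 0.00055
```

Emit:
send_rows:
  increments:
    - [[2, -0.3, 0.5, 0, 0], [2, -0.3, 0.5, 0, 0], [2, -0.3, 0.5, 0, 0], [0, 0, 0, 0, 0]]

```text
time: 32.45
tool_pos: [0.5533, -0.318, 0.069]
tool_rot: [-3.141, -0.008, 2.989]
contact_force: [-8.8, 1.7, 9.4]
finger_gap: 0.487
grip_force: 69.8
```

```bash
python3 cap.py
```

```text
[ 0.5533 -0.318   0.069 ] [-8.8  1.7  9.4]
cap 6052 [ 0.5522 -0.3195  0.0849] lean x,y deg [-7.7 -0.3] sd 0.00055
```

Emit:
send_rows:
  increments:
    - [[2, -0.3, 0.5, 0, 0], [2, -0.3, 0.5, 0, 0], [1, -0.2, 0.3, 0, 0], [0, 0, 0, 0, 0]]

```text
time: 32.9
tool_pos: [0.5573, -0.3186, 0.0691]
tool_rot: [3.141, -0.01, 2.989]
contact_force: [-9.4, 1.4, 5.4]
finger_gap: 0.49
grip_force: 69.6
```

```bash
python3 cap.py
```

```text
[ 0.5573 -0.3186  0.0691] [-9.4  1.4  5.4]
cap 6010 [ 0.5555 -0.3201  0.0851] lean x,y deg [-4.9 -0.8] sd 0.00054
```

The lean is 4.9°, so I release slowly.

Emit:
send_rows:
  increments:
    - [[0, 0, 0, 0, 0.5], [0, 0, 0, 0, 0.54], [0, 0, 0, 0, 0.6], [0, 0, 0, 0, 0.7], [0, 0, 0, 0, 0.7]]

```text
time: 33.45
tool_pos: [0.5628, -0.3193, 0.0703]
tool_rot: [-3.141, 0.001, 2.99]
contact_force: [-0.5, 0.9, 0.9]
finger_gap: 0.702
grip_force: 0.0
```

```bash
python3 cap.py
```

```text
[ 0.5628 -0.3193  0.0703] [-0.5  0.9  0.9]
cap 5548 [ 0.5612 -0.3184  0.0835] lean x,y deg [-0.4  0.2] sd 0.00053
```

It stands upright at (561,-318). Next is slot 1.

Emit:
send_rows:
  increments:
    - [[0, 0, 10, 0, 0.7], [0, 0, 40, 0, 0.7], [0, 0, 48, 0, 0.75], [2, 20, 0, 0.05, 0.75], [2, 30, 0, 0.052, 0.75], [3, 32, 0, 0.052, 0.75], [3, 32, 0, 0.052, 0.75], [3, 25, 0, 0.052, 0.75], [2, 14, 0, 0.051, 0.75], [0, 0, 0, 0, 0.75]]

```text
time: 34.5
tool_pos: [0.5779, -0.1647, 0.1689]
tool_rot: [-3.141, 0.001, -2.981]
contact_force: [-0.6, -0.6, 0.2]
finger_gap: 0.751
grip_force: 0.0
```

Emit:
send_rows:
  increments:
    - [[0, 0, -30, 0, 0.75], [0, 0, -40, 0, 0.75], [0, 0, -12, 0, 0.75], [0, 0, 0, 0, 0.75], [0, 0, 0, 0, 0.75]]

```text
time: 35.0
tool_pos: [0.578, -0.1673, 0.0874]
tool_rot: [-3.141, 0.001, -2.986]
contact_force: [0.2, -1.3, 0.7]
finger_gap: 0.748
grip_force: 0.0
```

Emit:
send_rows:
  increments:
    - [[12, 2.3, 0, 0, 0.75], [12, 2.3, 0, 0, 0.75], [9, 1.8, 0, 0, 0.75], [5, 1, 0, 0, 0.75], [3.5, 0.7, -1, 0, 0.75], [0, 0, 0, 0, 0.75]]

```text
time: 35.6
tool_pos: [0.6191, -0.1582, 0.0854]
tool_rot: [-3.141, 0.0, -2.984]
contact_force: [-0.5, 0.1, 0.1]
finger_gap: 0.75
grip_force: 0.0
```

```bash
python3 cap.py
```

```text
[ 0.6191 -0.1582  0.0854] [-0.5  0.1  0.1]
cap 6285 [ 0.621  -0.1578  0.1009] lean x,y deg [-24.7  -4.4] sd 0.00056
```

Emit:
send_rows:
  increments:
    - [[0, 0, 0, 0, 0], [0, 0, 0, 0, 0], [0, 0, 0, 0, 0], [0, 0, 0, 0, 0]]

```text
time: 36.05
tool_pos: [0.6185, -0.1582, 0.0857]
tool_rot: [3.142, -0.0, -2.985]
contact_force: [-1.8, 0.7, 4.0]
finger_gap: 0.487
grip_force: 60.6
```

Emit:
send_rows:
  increments:
    - [[-2.1, -0.4, 4.5, 0, 0], [-2.9, -0.5, 6.3, 0, 0], [-4.2, -0.7, 9.1, 0, 0], [-4.2, -0.7, 9.1, 0, 0], [-4.2, -0.7, 9.1, 0, 0], [-4.2, -0.7, 9.1, 0, 0], [-8.3, -1.4, 18, 0, 0], [-8.3, -1.4, 18, 0, 0], [0, 0, 0, 0, 0], [0, 0, 0, 0, 0]]

```text
time: 37.05
tool_pos: [0.5807, -0.1649, 0.169]
tool_rot: [-3.141, 0.002, -2.985]
contact_force: [0.2, -0.3, -1.0]
finger_gap: 0.493
grip_force: 60.7
```

```bash
for i in 1 2 3; do python3 cap.py; done
```

```text
[ 0.5807 -0.1649  0.169 ] [ 0.2 -0.3 -1. ]
cap 6323 [ 0.5833 -0.1659  0.1844] lean x,y deg [-24.5  -5.4] sd 0.00056
[ 0.5803 -0.1646  0.1681] [-0.2  0.6 -0.2]
cap 6315 [ 0.583  -0.1658  0.1834] lean x,y deg [-24.6  -5.4] sd 0.00056
[ 0.5801 -0.1645  0.1675] [-0.1  0.8 -0.8]
cap 6300 [ 0.5828 -0.1655  0.1829] lean x,y deg [-24.4  -5.4] sd 0.00056
```

About -0.7 N, so it's empty. It goes to the blue tray, on the other half and near the far wall.

Emit:
send_rows:
  increments:
    - [[-5, -14, 8, -0.035, 0], [-8, -28, 8, -0.04, 0], [-10, -36, 0, -0.04, 0], [-10, -36, 0, -0.04, 0], [-10, -36, 0, -0.04, 0], [-10, -36, 0, -0.04, 0], [-9, -30, 0, -0.04, 0], [-7, -17, 0, -0.034, 0], [0, 0, -30, 0, 0], [0, 0, -35, 0, 0]]

```text
time: 38.2
tool_pos: [0.512, -0.3999, 0.1206]
tool_rot: [-3.139, 0.004, 2.987]
contact_force: [0.5, 0.2, -1.0]
finger_gap: 0.487
grip_force: 60.7
```

Emit:
send_rows:
  increments:
    - [[0, 0, -28, 0, 0], [0, 0, -12, 0, 0], [0, 0, -5, 0, 0], [0, 0, -2, 0, 0], [0, 0, 0, 0, 0]]

```text
time: 38.7
tool_pos: [0.5123, -0.3982, 0.0739]
tool_rot: [-3.14, 0.002, 2.99]
contact_force: [0.4, 0.5, 0.1]
finger_gap: 0.486
grip_force: 60.8
```

```bash
python3 cap.py
```

```text
[ 0.5123 -0.3982  0.0739] [0.4 0.5 0.1]
cap 6317 [ 0.5149 -0.4003  0.0892] lean x,y deg [-25.    2.8] sd 0.00056
```

Emit:
send_rows:
  increments:
    - [[0, 0, -3, 0, 0], [0, 0, -2, 0, 0], [0, 0, -1, 0, 0], [0, 0, -1, 0, 0], [0, 0, 0, 0, 0]]

```text
time: 39.25
tool_pos: [0.512, -0.3981, 0.0675]
tool_rot: [-3.141, 0.002, 2.99]
contact_force: [-2.0, 2.3, 7.4]
finger_gap: 0.488
grip_force: 61.6
```

Emit:
send_rows:
  increments:
    - [[0, 0, -1, 0, 0], [3, -0.4, 0, 0, 0], [4, -0.6, 0, 0, 0], [4, -0.6, 0, 0, 0], [3, -0.4, 0, 0, 0], [0, 0, 0, 0, 0]]

```text
time: 39.85
tool_pos: [0.5239, -0.4004, 0.0684]
tool_rot: [-3.139, -0.001, 2.989]
contact_force: [-8.8, 3.2, 17.3]
finger_gap: 0.492
grip_force: 65.3
```

```bash
python3 cap.py
```

```text
[ 0.5239 -0.4004  0.0684] [-8.8  3.2 17.3]
cap 6269 [ 0.5259 -0.4024  0.084 ] lean x,y deg [-19.9   1.6] sd 0.00055
```

Already against the wall, with the lean at 20° and falling. Continuing with a slight raise.

Emit:
send_rows:
  increments:
    - [[2, -0.3, 0.5, 0, 0], [2, -0.3, 0.5, 0, 0], [2, -0.3, 0, 0, 0], [2, -0.3, 0, 0, 0], [0, 0, 0, 0, 0]]

```text
time: 40.4
tool_pos: [0.53, -0.4014, 0.069]
tool_rot: [-3.139, -0.005, 2.988]
contact_force: [-12.0, 2.7, 19.6]
finger_gap: 0.488
grip_force: 67.4
```

```bash
python3 cap.py
```

```text
[ 0.53   -0.4014  0.069 ] [-12.    2.7  19.6]
cap 6182 [ 0.5315 -0.4033  0.0848] lean x,y deg [-14.9   0.7] sd 0.00054
```

Emit:
send_rows:
  increments:
    - [[2, -0.3, 0.7, 0, 0], [2, -0.3, 0.7, 0, 0], [2, -0.3, 0.6, 0, 0], [2, -0.3, 0.5, 0, 0], [0, 0, 0, 0, 0]]

```text
time: 40.95
tool_pos: [0.5375, -0.4022, 0.0692]
tool_rot: [-3.14, -0.007, 2.988]
contact_force: [-8.5, 1.3, 10.9]
finger_gap: 0.488
grip_force: 70.6
```

```bash
python3 cap.py
```

```text
[ 0.5375 -0.4022  0.0692] [-8.5  1.3 10.9]
cap 6084 [ 0.5373 -0.4038  0.0851] lean x,y deg [-9.9 -0.1] sd 0.00055
```

Emit:
send_rows:
  increments:
    - [[2, -0.3, 0.5, 0, 0], [2, -0.3, 0.5, 0, 0], [2, -0.3, 0.4, 0, 0], [2, -0.3, 0.3, 0, 0], [0, 0, 0, 0, 0]]

```text
time: 41.5
tool_pos: [0.5454, -0.4031, 0.0693]
tool_rot: [-3.141, -0.008, 2.988]
contact_force: [-8.5, 1.1, 5.5]
finger_gap: 0.487
grip_force: 70.5
```

```bash
python3 cap.py
```

```text
[ 0.5454 -0.4031  0.0693] [-8.5  1.1  5.5]
cap 5926 [ 0.5435 -0.4045  0.0852] lean x,y deg [-4.8 -1.1] sd 0.00054
```

The lean is 4.8°. I release and rise.

Emit:
send_rows:
  increments:
    - [[0, 0, 0, 0, 0.5], [0, 0, 0, 0, 0.54], [0, 0, 0, 0, 0.6], [0, 0, 0, 0, 0.7], [0, 0, 0, 0, 0.7]]

```text
time: 42.05
tool_pos: [0.5499, -0.4033, 0.0697]
tool_rot: [-3.141, 0.001, 2.99]
contact_force: [-0.7, 0.3, -0.4]
finger_gap: 0.7
grip_force: 0.0
```

```bash
python3 cap.py
```

```text
[ 0.5499 -0.4033  0.0697] [-0.7  0.3 -0.4]
cap 5573 [ 0.5488 -0.4025  0.0835] lean x,y deg [-0.4  0.1] sd 0.00054
```

Emit:
send_rows:
  increments:
    - [[0, 0, 10, 0, 0.7], [0, 0, 30, 0, 0.7], [0, 0, 45, 0, 0.7], [0, 0, 45, 0, 0.7], [-10, 30, 0, 0, 0.7], [-10, 40, 0, 0, 0.7], [-10, 45, 0, 0, 0.7], [-10, 45, 0, 0, 0.7], [-10, 40, 0, 0, 0.7], [0, 0, 0, 0, 0.7]]

```text
time: 43.1
tool_pos: [0.498, -0.1989, 0.2009]
tool_rot: [3.14, -0.001, 2.995]
contact_force: [0.4, -0.4, 1.3]
finger_gap: 0.7
grip_force: 0.0
```

```bash
python3 stand.py side scene
python3 - <<'E'
from h import *
o=robot.get_obs(); print(o['time'],o['tool_pos'])
a,W=snap('scene'); b,V=snap('side')
find('scene',['deck_jar','cork_jar','wash_bottle','bulb','bare_core','spatula'],a,W)
cv2.imwrite('pics/fin.png',cv2.resize(np.hstack([a['img'],b['img']]),(800,300),interpolation=cv2.INTER_AREA)[:,:,::-1])
E
```

```text
side 266 circ [496. 350.] z max [82. 85.] lean [-0.5 -0.6]
side 391 circ [ 560. -320.] z max [83. 85.] lean [-0.4 -1.9]
side 463 circ [ 548. -403.] z max [83. 85.] lean [-1.1 -1.1]
scene 188 circ [497. 386.] z max [82. 86.] lean [ 1.6 -0.8]
scene 189 circ [500. 315.] z max [82. 87.] lean [-1.   0.4]
scene 242 circ [ 565. -319.] z max [83. 87.] lean [-1.   1.8]
scene 252 circ [ 553. -403.] z max [83. 87.] lean [0.4 0.8]
43.2 [ 0.49985854 -0.20267781  0.20096646]
scene deck_jar 0.7 [331, 259] [682.   6. 166.]
scene deck_jar 0.19 [274, 300] [ 655. -155.   29.]
scene cork_jar 0.65 [417, 198] [686. 352.  -2.]
scene wash_bottle 0.62 [240, 347] [ 691. -299.   -1.]
scene bulb 0.42 [229, 229] [ 417. -125.   -1.]
scene bare_core 0.71 [302, 171] [411. 149.  -3.]
scene bare_core 0.5 [382, 141] [493. 395.   2.]
scene bare_core 0.46 [239, 347] [ 690. -301.   -3.]
scene bare_core 0.16 [364, 158] [496. 318.  -1.]
scene spatula 0.58 [272, 199] [425.  26.  -2.]
```

View pics/fin.png

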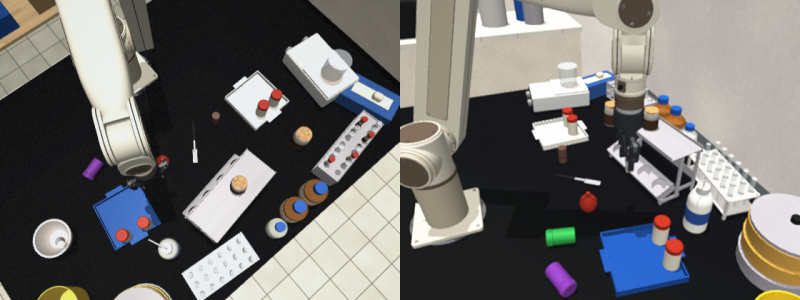

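The final view shows two pots upright in the white tray (scene 263,105 and 276,97) and two in the blue tray (122,235 and 143,222). The rack is empty and the bystanders are where they were, so I hand the job in.

```bash
python3 -c "
from bench import robot
print(robot.job_done())"
```

```text
the job is handed in; nothing more can be done
None
```

I handed the job in at about 43 s, with the two full pots upright in the white tray, the two empty ones upright in the blue tray and the rest of the bench undisturbed; both full pots slipped from the grip while being stood up in the tray and leaned up to about 23° before I righted them.

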